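# Pop a casting from its mould and stop it on the slide

### The arm

A 7-joint arm with a two-finger parallel gripper is mounted at the origin on the work surface. World frame = base frame: x ahead of the robot, y to its left, z up, the work surface at z = 0. Lengths are in m, angles in rad, forces in N, time in s.
With the tool pointing down it reaches from about 0.35 to 0.9 m from the base axis. Payload 19.9 kg.
Tool frame: the origin (TCP) lies on the centre line of the jaws, within the pads' length; the fingertips stand 11 mm ahead of it and the grasp point (between the pads) lies 8 mm behind it; z points along the fingers, x is the direction in which the jaws open and shut, and the axes are right-handed (so a half turn about z gives the same grasp; the last joint's range is limited). The gripper opens to 85 mm and grips with 20 to 120 N. Pads are 22 mm wide; open, the fingers measure 114 mm over their backs; the gripper's body (76 mm by 85 mm) begins 54 mm behind the grasp point. The pads swing forward as they close: fully open they stand 13 mm farther back than shut.
Start: joints at [-1.286, 0.417, -0.01, 1.614, 0.005, 1.111, -0.053], TCP at [0.201, 0.592, 0.242] pointing down, gripper open.
Joint ranges: [-2.81, 2.81], [-0.39, 2.02], [-1.27, 1.25], [0.06, 2.57], [-1.19, 4.33], [0.19, 2], [-2.82, 2.82]. Speed limits (rad/s): [1.89, 1.89, 2.39, 2.39, 3.01, 3.01, 3.01].

### API

Orientations are given as a rotation vector (axis times angle).
In Python, from station import r gives the robot as it stands. The module is installed in compiled form; this text tells all that it offers.
- The arm moves only by the shell command python3 -m inch 'ROWS' [FORCE]. ROWS is JSON, a list of rows, each a list of 7 numbers: the opening, from -1 (shut) to 1 (fully open), then the shift along the tool's x, y, z in units of 30 mm (1.0 is 30 mm), then the turn, a rotation vector about the tool's x, y, z in units of 5 degrees (1.0 is 5 degrees). A call has 1 to 8 rows; each row is the pose to reach, as a shift and turn from the pose measured when the call began, along the tool's axes at that moment; what a row does not reach only later rows make up. A row lasts 1/10 s, in which the tool goes at most 50 mm and 8.59 degrees, less where a joint would pass 70% of its speed; a pose out of reach is approached as far as the arm can. A call with a gripper value outside its range is refused whole. The fingers move at their own pace and stop on an object; FORCE is the grip in N (left out, the last holds). Time passes only in rows, so rows that repeat a pose let the fingers close. It gives the time, the measured TCP pose, the force and the opening at its end, in the units of the state.
- r.get_state(): the state, without advancing time (a new reading comes with each control period).
- r.camera(name): name is "scene" or "side" or "wrist"; returns the picture (400x640x3 uint8, red, green, blue); there is no depth.
- r.camera_model(name): a dict with "intrinsics" (3x3 intrinsics, pixels), "world_from_camera" (4x4, takes a point from camera to world coordinates). Camera axes: x right, y down, z forward; pixel columns grow to the right and rows downward; lengths in m; the calibration is good to about 2 mm. A picture is of the moment at which its call begins: read the wrist's pose just before it. camera_model takes no time and is no camera call; for the wrist camera it gives the pose at the moment of the call.
- r.sign_off(): hands the job in, once; it reports no verdict.
The state is a dict: "t": time; "joint_pos": joint angles; "joint_velocities": joint speeds; "effort": joint torques, N m; "position": TCP position; "ee_rot": TCP orientation; "wrist_force": force on the tool from outside, world axes, zero at the start; "moment": the same for the moment, N m; "grip_width": finger opening in m.
Only numpy, scipy, OpenCV 4.12 (cv2) and the standard library are available. Lean on these libraries where they do the work, as an engineer would, in place of code of your own. Each camera call takes 0.05 s, during which the arm holds its last target.

### The job

Eject the fresh turquoise casting from its mould stand: push the red ejector button all the way down with one fingertip and, keeping it down, stop the casting with the other finger as it pops out and slides, before it runs off the end of the slide. Only touch the casting: do not grip, squeeze or lift it, and leave the other things on the bench alone. Finish holding that pose, with the button still down and the casting resting against the finger on the slide.

Things in the scene. Friction and masses are not known exactly. Their poses are not given: they have to be found in the camera images.
- stand: Grey mould stand fixed to the bench, 150 x 70 mm in plan. Origin on the bench under the middle of the mould pocket; x points level along the stand from the red button (x = -36 mm) past the pocket (x = 0) to the low end of the slide (x = +70 mm), y across, z up.
- slide: Slippery metal slide on the stand, sloping 22 degrees. Origin at the pocket's middle in the plane of the slide, 55 mm above the bench; x down the slope, z out of it. Pocket x = -14.5 to 14.5 mm, its floor at z = -6 mm, a 3.5 mm wall behind it (top z = 0). Bare slide from 14.5 mm to its open end at 75 mm. Side rails over x = -18 to 75 mm stand to z = 5 mm, 33 mm apart inside, 43 mm outside.
- slide_end (a point): Middle of the open low end of the slide, on its surface, 27 mm above the bench. A casting that gets here falls off.
- ejector (a joint): Vertical travel of the red ejector button in m: 0 up, 0.010 fully down on a hard stop. Spring: 2 N to start, 6 N fully down; it returns when let go. It raises the pocket floor by 0.7 times its travel, so the casting clears the pocket in the last 1.5 mm, then slides off at once (1 to 2 m/s2) and falls off the end about 0.3 s later unless stopped.
- button_top (a point): Centre of the top of the red ejector button, a level pad 28 mm along the stand's x (-50 to -22 mm) by 38 mm across. Its top is 57 mm above the bench when up, 47 mm fully down; the housing round it is 42 mm high. With it fully down, a second fingertip at that same height and at stand x = 40 mm is 8 mm above the slide and clears the rails.
- casting_center (a point): Centre of the turquoise resin casting, about 80 g: a block 26 mm along the slide, 30 mm across, 22 mm high, with a 22 mm round crown, 28 mm high in all; z normal to the slope, x down it. Centre at slide z = 8 mm seated, 14 to 15 mm popped out. The top edge of its front face leans forward and meets an upright finger first; just popped up, that edge is at stand x = 22 mm.
- casting_white_center (a point): Centre of a loose finished white casting of the same shape, standing beside the stand. Leave alone.
- spatula: Loose spatula 170 mm long lying on the bench on the other side of the stand, origin under its middle. Leave alone.
- mix_cup: Loose pale mixing cup, 84 mm across, 85 mm high, origin under its centre. Leave alone.
- pigment_jar: Loose turquoise jar, 60 mm across, 80 mm high, origin under its centre. Leave alone.
- tape_roll: Loose black tape roll lying flat, 96 mm across, 25 mm high, origin under its centre. Leave alone.
- tub: Loose white tub, 110 mm across, 100 mm high, origin under its centre. Leave alone.
- hardener_can: Loose steel can, 90 mm across, 130 mm high, origin under its centre. Leave alone.
- casting: The turquoise casting itself (see casting_center); origin at the middle of its underside.
There are look-alikes about, which are no part of the job. Of the things that look like the casting, the smallest one is meant.

How it is judged:
On the way:
1. the ejector button is pushed down with a finger (value of joint ejector above 0.008 m and contact force between the fingers and ejector above 0.5 N).
At the end, for the whole second after the job is handed in: The button is held down by a finger (more than 8 of its 10 mm); the casting is popped out and lies on the slide (its centre 6 to 60 mm down-slope of the pocket's middle and 11 to 19 mm above the slope), at rest (under 20 mm/s), resting against a finger (all of step 1 and contact force between the fingers and casting above 0.015 N and x of casting_center in the frame of slide between 0.006 and 0.06 m and z of casting_center in the frame of slide between 0.011 and 0.019 m and linear speed of casting below 0.02 m/s); the arm keeps its last pose, push and grip.
It fails at once if the casting ran off the end of the slide or fell off the stand (x of casting_center in the frame of slide above 0.07 m or x of casting_center in the frame of slide below -0.02 m or y of casting_center in the frame of slide above 0.02 m or y of casting_center in the frame of slide below -0.02 m).
It fails at once if the casting was lifted (more than about 10 mm off the slide) (z of casting_center in the frame of slide above 0.025 m).
It fails at once if the casting was gripped or squeezed (over 12 N) (contact force between the fingers and casting above 12 N).
It fails at once if the casting is out on the slide while the button is up (pulled out, or the button let go) (x of casting_center in the frame of slide above 0.01 m and value of joint ejector below 0.003 m).
It fails at once if a bystander was moved more than 20 mm (distance of any of casting_white_center, spatula, mix_cup, pigment_jar, tape_roll, tub, hardener_can from where it was at the start of the episode above 0.02 m).
It also fails if it takes over 35 s, if anything falls off the work surface, if the arm or the gripper's body presses on something with over 40 N, if the wrist force passes 120 N, or if a joint passes its speed limit or range.

## Working session

There is one attempt and no reset: what is moved stays moved. The work goes in short steps, Python scripts to look and compute and a shell command to move; the robot and the scene stay as the last step left them, time stands still between calls to the robot, and variables do not carry over. Pictures are saved under pics/ and viewed, and the job is handed in when it is done.

```bash
mkdir -p pics
python3 - <<'E'
from station import r
import cv2
s=r.get_state()
for k,v in s.items(): print(k,v)
for n in("scene","side","wrist"):
    m=r.camera_model(n); print(n,m)
    cv2.imwrite(f"pics/{n}0.png",r.camera(n)[:,:,::-1])
E
```

```text
t 0.0
joint_pos [-1.28548797  0.41797683 -0.01026818  1.6141517   0.00470986  1.11071366
 -0.05302197]
joint_velocities [-1.04426730e-03  1.11072508e-05  1.11692054e-03 -3.24887750e-04
 -2.32456669e-03  6.21840151e-04  2.40328118e-04]
effort [-5.41395038e-04 -8.64425969e+01  6.78550377e-01 -4.34926486e+01
  1.91471499e-02  7.18192066e-03  7.43537566e-05]
position [0.20056447 0.59159933 0.2416681 ]
ee_rot [ 2.55261326e+00  1.82994883e+00 -1.45400064e-03]
wrist_force [-0.25710428 -0.76568663 -0.50554797]
moment [0.00937442 0.01975567 0.01266041]
grip_width 0.0852155505341097
scene {'intrinsics': array([[482.15771832,   0.        , 318.75049859],
       [  0.        , 482.15771832, 199.80387004],
       [  0.        ,   0.        ,   1.        ]]), 'world_from_camera': array([[ 0.80573949,  0.46080485, -0.37207898,  1.05749021],
       [ 0.59211088, -0.61215618,  0.52408922, -0.69830899],
       [ 0.01373241, -0.64259139, -0.76608598,  1.06420915],
       [ 0.        ,  0.        ,  0.        ,  1.        ]])}
side {'intrinsics': array([[436.12714939,   0.        , 319.23020351],
       [  0.        , 436.12714939, 201.50942508],
       [  0.        ,   0.        ,   1.        ]]), 'world_from_camera': array([[ 0.7292518 , -0.50436858,  0.46238962,  0.08449868],
       [-0.6842332 , -0.53349251,  0.49720285, -0.54754236],
       [-0.0040921 , -0.67896839, -0.7341561 ,  0.8395586 ],
       [ 0.        ,  0.        ,  0.        ,  1.        ]])}
wrist {'intrinsics': array([[356.83991122,   0.        , 313.3080929 ],
       [  0.        , 356.83991122, 205.56839234],
       [  0.        ,   0.        ,   1.        ]]), 'world_from_camera': array([[ 0.32140219,  0.91373808,  0.24856259,  0.1371803 ],
       [ 0.94694067, -0.30957743, -0.08640126,  0.61335424],
       [-0.00199875,  0.26314358, -0.96475461,  0.37401733],
       [ 0.        ,  0.        ,  0.        ,  1.        ]])}
```

View pics/scene0.png

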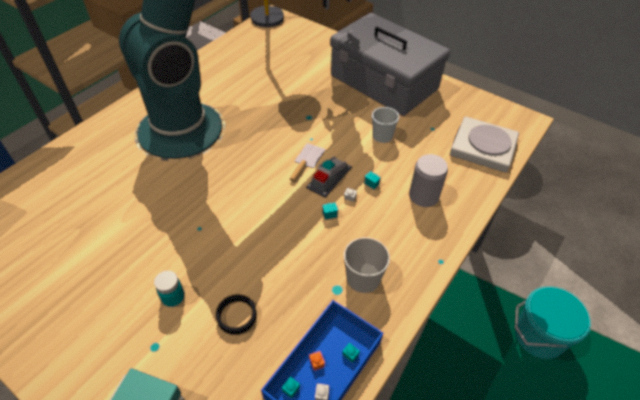

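View pics/side0.png

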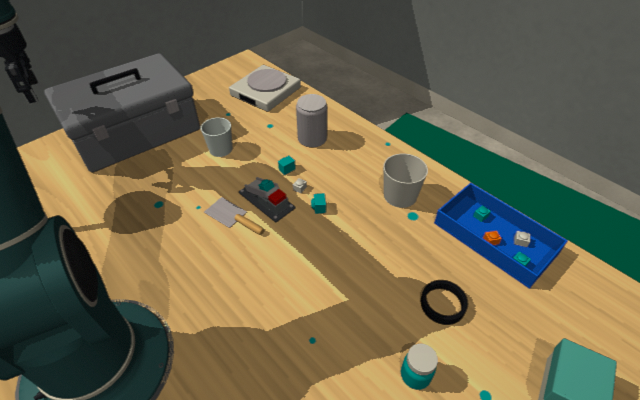

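View pics/wrist0.png

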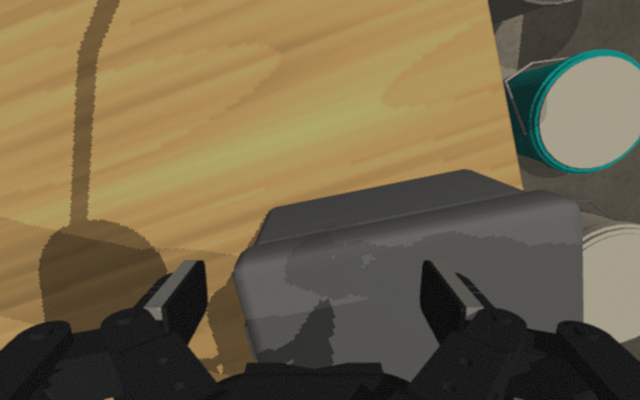

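Run:
```python
import cv2
a=cv2.imread('pics/scene0.png')[130:230,270:400]
b=cv2.imread('pics/side0.png')[140:250,190:340]
cv2.imwrite('pics/c1.png',cv2.resize(a,None,fx=6,fy=6,interpolation=cv2.INTER_CUBIC)[:600,:800])
cv2.imwrite('pics/c2.png',cv2.resize(b,None,fx=5,fy=5,interpolation=cv2.INTER_CUBIC))
```

```text
(no output)
```

View pics/c1.png

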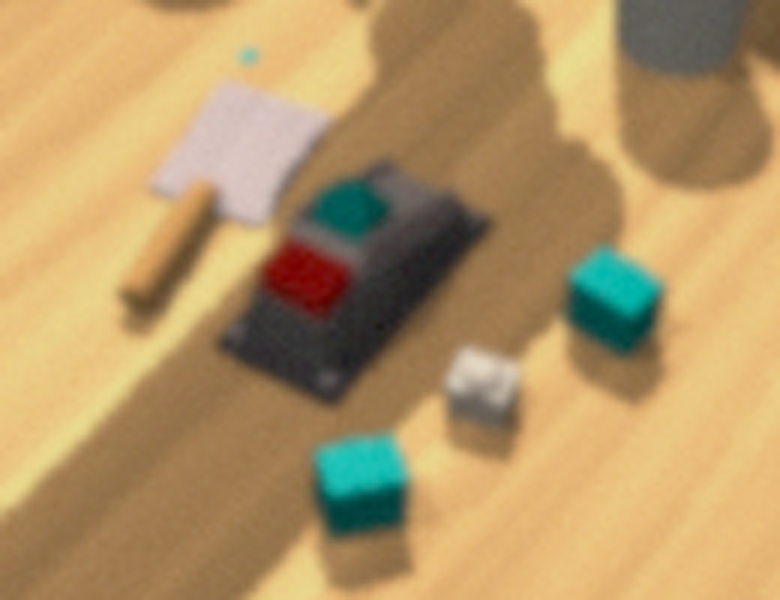

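View pics/c2.png

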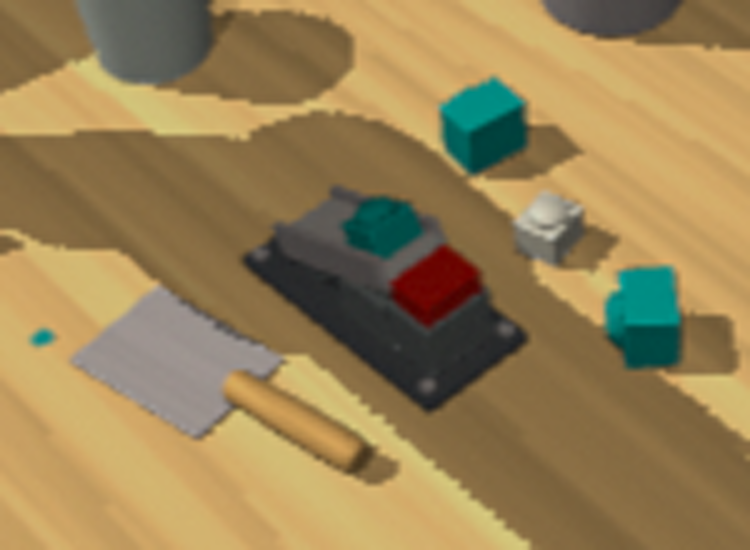

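```bash
cat > h.py <<'E'
import numpy as np,cv2
def ray(m,uv,z):
    K=m["intrinsics"];T=m["world_from_camera"]
    d=T[:3,:3]@np.linalg.inv(K)@np.array([uv[0],uv[1],1.])
    o=T[:3,3]; return o+d*(z-o[2])/d[2]
def proj(m,P):
    T=np.linalg.inv(m["world_from_camera"]);q=T[:3,:3]@np.asarray(P)+T[:3,3];q=m["intrinsics"]@q
    return q[:2]/q[2]
E
python3 - <<'E'
from h import *; from station import r
for n,off,s,pts in(("scene",(270,130),6,dict(red=(308,270),crown=(350,200),bw=(333,403),bw2=(222,343),c1=(490,220),white=(482,365))),
 ("side",(190,140),5,dict(red=(436,280),crown=(382,215),bw=(430,408),c1=(335,190),c2=(248,262),bw2=(525,340),white=(550,210)))):
    m=r.camera_model(n)
    for k,p in pts.items():
        z={'red':.055,'crown':.075,'white':.028}.get(k,.008)
        print(n,k,ray(m,(off[0]+p[0]/s,off[1]+p[1]/s),z).round(4))
E
```

```text
scene red [0.5185 0.071  0.055 ]
scene crown [0.5183 0.1046 0.075 ]
scene bw [0.5541 0.0439 0.008 ]
scene bw2 [0.4885 0.0424 0.008 ]
scene c1 [0.5466 0.1903 0.008 ]
scene white [0.6064 0.0917 0.028 ]
side red [0.5156 0.069  0.055 ]
side crown [0.5135 0.1062 0.075 ]
side bw [0.4833 0.0399 0.008 ]
side c1 [0.5445 0.1965 0.008 ]
side c2 [0.4773 0.1846 0.008 ]
side bw2 [0.5476 0.0418 0.008 ]
side white [0.6068 0.0883 0.028 ]
```

Candidates (scene pixels): turquoise block in stand pocket (328,165), bigger loose cubes (330,211) and (372,180), cubes in the blue tray (350,352) and (290,385). The one in the stand, next to the red button and with a round crown, is the smallest and is the one I want. The crop confirms it. I'll move above the stand, raised.

```bash
python3 -m inch '[[0.65,-0.8,1.0,-1,0,0,-0.3],[0.65,-1.7,2.2,-1.5,0,0,-0.7],[0.65,-2.7,3.5,-1.5,0,0,-1.1],[0.65,-3.7,4.8,-1.5,0,0,-1.5],[0.65,-4.7,6.1,-1.5,0,0,-1.9],[0.65,-5.7,7.4,-1.5,0,0,-2.3],[0.65,-6.7,8.6,-1.5,0,0,-2.7],[0.65,-7.7,9.9,-1.5,0,0,-3.1]]'
python3 - <<'E'
from station import r
from scipy.spatial.transform import Rotation as R
import numpy as np
s=r.get_state();M=R.from_rotvec(s['ee_rot']).as_matrix();print(M.round(3),s['position'],s['t'])
d=np.array([.5157,.113,.25])-s['position'];print(M.T@d/.03)
print('yaw need',93-np.degrees(np.arctan2(M[1,0],M[0,0])))
E
```

```text
t: 0.95
position: [0.4082, 0.2759, 0.2871]
ee_rot: [2.281, 2.16, -0.001]
wrist_force: [-0.3, 0.1, 0.4]
grip_width: 0.0704
[[ 0.054  0.999 -0.   ]
 [ 0.999 -0.054 -0.001]
 [-0.001 -0.    -1.   ]] [0.40817019 0.27585471 0.28712716] 0.95
[-5.22434267  3.87500093  1.24020242]
yaw need 6.122994460275734
```

```bash
python3 -m inch '[[0.65,-1.1,0.8,0.2,0,0,-0.2],[0.65,-2.4,1.7,0.5,0,0,-0.5],[0.65,-3.6,2.6,0.8,0,0,-0.8],[0.65,-4.6,3.4,1.0,0,0,-1.1],[0.65,-5.2,3.9,1.2,0,0,-1.22],[0.65,-5.2,3.9,1.2,0,0,-1.22],[0.65,-5.2,3.9,1.2,0,0,-1.22]]'
python3 - <<'E'
from station import r
import cv2
from h import *
m=r.camera_model("wrist")
cv2.imwrite("pics/w1.png",r.camera("wrist")[:,:,::-1])
np.save('w1.npy',m["world_from_camera"])
E
```

```text
t: 1.65
position: [0.5163, 0.1137, 0.2509]
ee_rot: [-2.164, -2.277, 0.002]
wrist_force: [-0.1, 0.5, -0.4]
grip_width: 0.0704
```

View pics/w1.png

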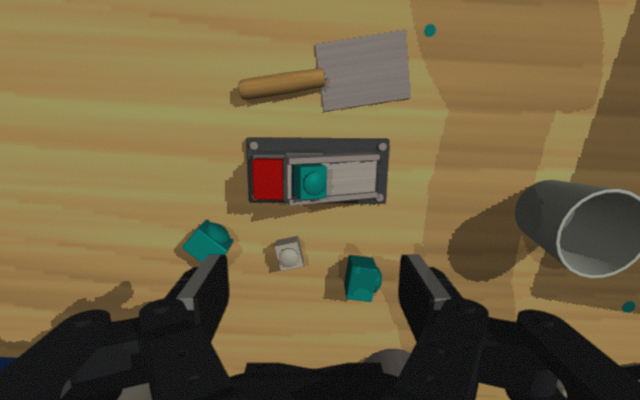

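Run:
```python
import cv2
a=cv2.imread('pics/w1.png')[130:212,240:400]
cv2.imwrite('pics/w1c.png',cv2.resize(a,None,fx=5,fy=5,interpolation=cv2.INTER_CUBIC))
```

```text
(no output)
```

View pics/w1c.png

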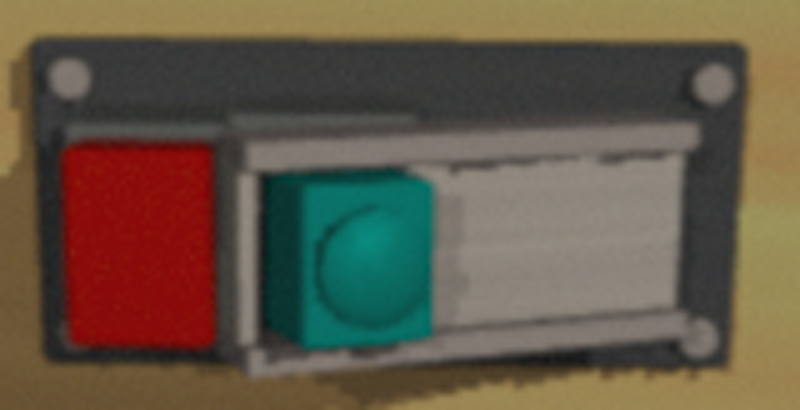

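Run:
```python
from h import *; from station import r
m=r.camera_model("wrist"); m["world_from_camera"]=np.load('w1.npy')
f=lambda p,z:ray(m,(240+p[0]/5,130+p[1]/5),z)
C=[f(p,.057) for p in((64,142),(214,142),(216,348),(70,346))]
for c in C: print(c.round(4))
b=np.mean(C,0); print('button',b, 'sizes',[np.linalg.norm(C[i]-C[(i+1)%4]).round(4) for i in range(4)])
B=[f(p,.006) for p in((32,40),(746,46),(728,366),(44,360))]
print('base sizes',[np.linalg.norm(B[i]-B[(i+1)%4]).round(4) for i in range(4)],np.mean(B,0))
d=(B[1]+B[2]-B[0]-B[3]);print('yaw base',np.degrees(np.arctan2(d[1],d[0])))
e=(f((683,155),.027)+f((672,310),.027))/2;print('end',e, e-b, np.linalg.norm((e-b)[:2]))
d=e-b;print('yaw',np.degrees(np.arctan2(d[1],d[0])))
print('casting crown',f((375,265),.078))
s=r.get_state();print(s['position'],s['t'])
from scipy.spatial.transform import Rotation as R
M=R.from_rotvec(s['ee_rot']).as_matrix();print(M.round(4))
np.save('b.npy',b)
```

```text
[0.4962 0.057  0.057 ]
[0.4948 0.0844 0.057 ]
[0.5336 0.0859 0.057 ]
[0.5346 0.0584 0.057 ]
button [0.51479332 0.07145664 0.057     ] sizes [np.float64(0.0274), np.float64(0.0389), np.float64(0.0275), np.float64(0.0385)]
base sizes [np.float64(0.1489), np.float64(0.069), np.float64(0.1495), np.float64(0.0689)] [0.51378081 0.11776581 0.006     ]
yaw base 92.42324944388994
end [0.5126471  0.17626112 0.027     ] [-0.00214622  0.10480448 -0.03      ] 0.10482645236732951
yaw 91.17315999918554
casting crown [0.51187005 0.11476762 0.078     ]
[0.51609222 0.11437635 0.25111987] 1.7
[[-5.240e-02  9.986e-01 -7.000e-04]
 [ 9.986e-01  5.240e-02 -5.000e-04]
 [-4.000e-04 -7.000e-04 -1.000e+00]]
```

```bash
python3 -m inch '[[0.65,-0.06,-0.1,1.2,0,0,0.16],[0.65,-0.06,-0.1,2.5,0,0,0.16],[0.65,-0.06,-0.1,3.8,0,0,0.16],[0.65,-0.06,-0.1,4.8,0,0,0.16],[0.65,-0.06,-0.1,5.4,0,0,0.16],[0.65,-0.06,-0.1,5.5,0,0,0.16],[0.65,-0.06,-0.1,5.5,0,0,0.16]]'
python3 - <<'E'
from station import r
import cv2
from h import *
ims=[]
for n,(c,w,h) in dict(scene=((325,165),66,40),side=((270,180),66,40)).items():
    im=r.camera(n)[:,:,::-1]; cv2.imwrite(f"pics/{n}2.png",im)
    ims.append(cv2.resize(im[c[1]-h-20:c[1]+h-10,c[0]-w:c[0]+w],None,fx=6,fy=6,interpolation=cv2.INTER_CUBIC))
for i,a in enumerate(ims): cv2.imwrite(f'pics/d{i}.png',a[:600,:800])
cv2.imwrite("pics/w2.png",r.camera("wrist")[:,:,::-1])
s=r.get_state();print(s['position'],s['wrist_force'],s['t'])
E
```

```text
t: 2.4
position: [0.5129, 0.1131, 0.0865]
ee_rot: [-2.177, -2.265, 0.001]
wrist_force: [-0.7, -0.6, 0.1]
grip_width: 0.0706
[0.51368495 0.1128393  0.08741754] [-0.52724282 -0.09955489  0.074032  ] 2.55
```

View pics/d0.png

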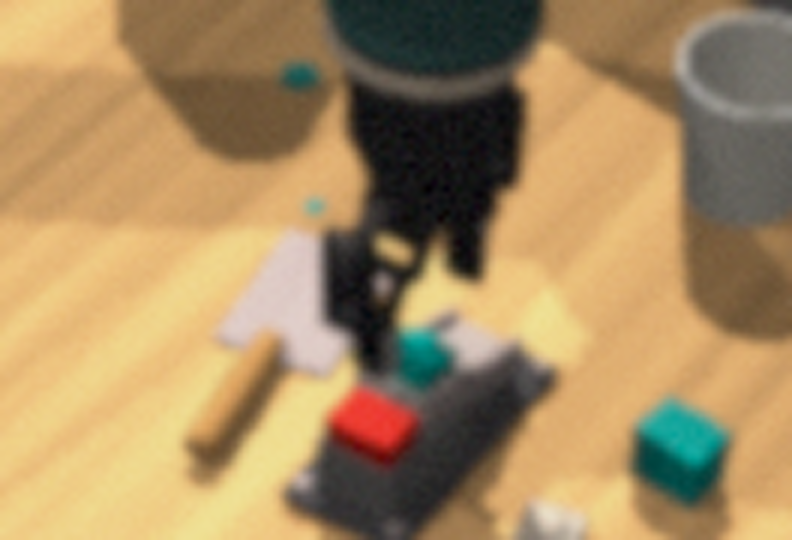

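View pics/d1.png

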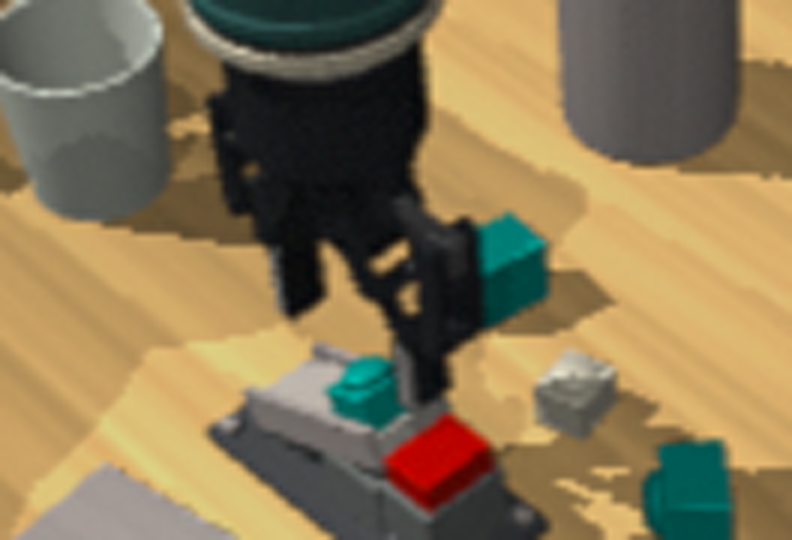

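View pics/w2.png

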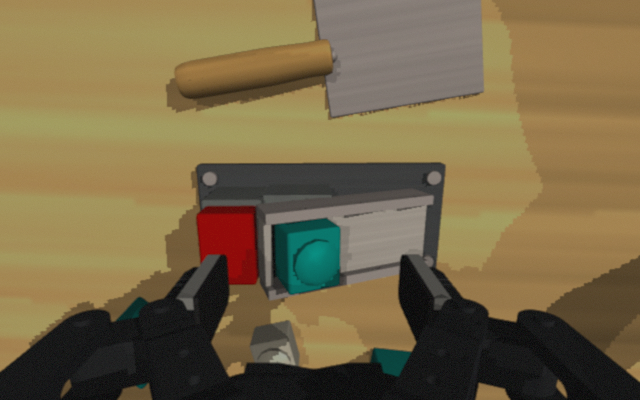

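Run:
```python
from h import *; from station import r
def tri(a,b):
    A=[];y=[]
    for n,uv in(("scene",a),("side",b)):
        m=r.camera_model(n);K=m["intrinsics"];T=m["world_from_camera"];d=T[:3,:3]@np.linalg.inv(K)@[*uv,1];d/=np.linalg.norm(d)
        P=np.eye(3)-np.outer(d,d);A.append(P);y.append(P@T[:3,3])
    return np.linalg.lstsq(np.vstack(A),np.hstack(y),rcond=None)[0]
print('A tip',tri((259+375/6,105+368/6),(204+430/6,120+402/6)))
print('B tip',tri((259+465/6,105+278/6),(204+300/6,120+315/6)))
w=r.camera_model("wrist")
for z in(.08,.085,.09):
    P=[.5134,.0715,z]; print(z,[proj(r.camera_model(n),P).round(1) for n in("scene","side","wrist")])
```

```text
A tip [0.51598594 0.07313383 0.0852819 ]
B tip [0.51171555 0.15413408 0.07968644]
0.08 [array([320.1, 168.1]), array([275.1, 188.9]), array([216. , 266.8])]
0.085 [array([320.2, 166.8]), array([274.9, 187.4]), array([212.8, 272. ])]
0.09 [array([320.2, 165.6]), array([274.8, 186. ]), array([209.4, 277.5])]
```

```bash
python3 -m inch '[[0.65,0,0,0.4,0,0,0],[0.65,0,0,0.7,0,0,0],[0.65,0,0,0.75,0,0,0],[0.65,0,0,0.75,0,0,0]]'
python3 - <<'E'
from station import r
import cv2
im=r.camera("side")[:,:,::-1]
cv2.imwrite('pics/d3.png',cv2.resize(im[130:230,205:335],None,fx=6,fy=6,interpolation=cv2.INTER_CUBIC))
s=r.get_state();print(s['position'],s['wrist_force'],s['t'])
E
```

```text
t: 2.95
position: [0.5134, 0.1127, 0.0644]
ee_rot: [2.178, 2.264, 0.0]
wrist_force: [-0.1, -0.1, 0.6]
grip_width: 0.0705
[0.51360678 0.11275961 0.06471747] [-0.19309291 -0.6736016   0.59645721] 3.0
```

View pics/d3.png

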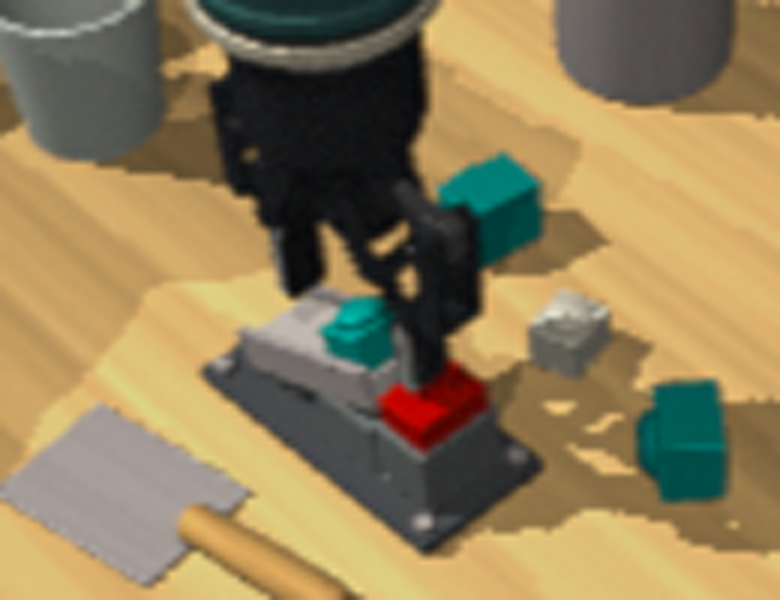

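```bash
python3 -m inch '[[0.65,0,0,0.08,0,0,0],[0.65,0,0,0.16,0,0,0],[0.65,0,0,0.16,0,0,0],[0.65,0,0,0.16,0,0,0]]'
python3 - <<'E'
from station import r
import cv2
im=r.camera("side")[:,:,::-1]
cv2.imwrite('pics/d4.png',cv2.resize(im[140:220,220:320],None,fx=7,fy=7,interpolation=cv2.INTER_CUBIC))
s=r.get_state();print(s['position'],s['wrist_force'],s['moment'],s['t'])
E
```

```text
t: 3.4
position: [0.5137, 0.1128, 0.06]
ee_rot: [2.178, 2.264, 0.001]
wrist_force: [-0.2, -0.1, 2.8]
grip_width: 0.0704
[0.51371461 0.11276376 0.06005536] [0.05233195 0.28294142 3.20246646] [-0.09943189 -0.02974959  0.03392555] 3.45
```

View pics/d4.png

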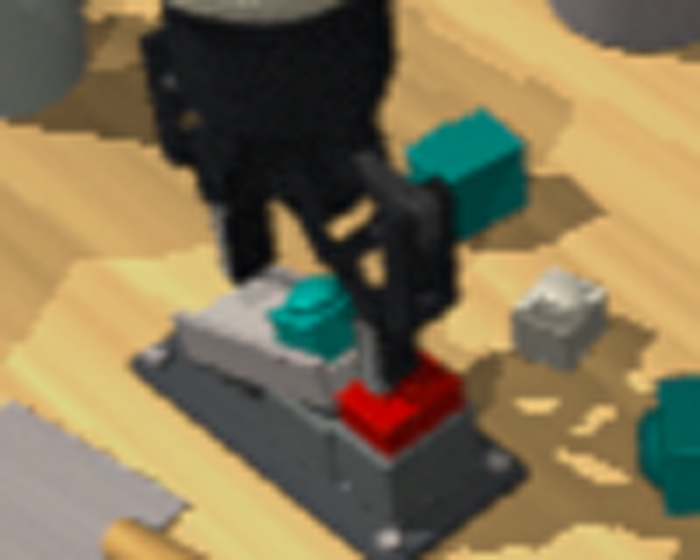

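```bash
python3 -m inch '[[0.65,0,0,0.13,0,0,0],[0.65,0,0,0.26,0,0,0],[0.65,0,0,0.3,0,0,0],[0.65,0,0,0.32,0,0,0]]'
python3 - <<'E'
from station import r
import cv2
im=r.camera("side")[:,:,::-1]
cv2.imwrite('pics/d5.png',cv2.resize(im[140:220,220:320],None,fx=7,fy=7,interpolation=cv2.INTER_CUBIC))
s=r.get_state();print(s['position'],s['wrist_force'],s['moment'],s['t'])
E
```

```text
t: 3.85
position: [0.5139, 0.1128, 0.0503]
ee_rot: [2.178, 2.263, 0.001]
wrist_force: [-0.3, 0.4, 6.1]
grip_width: 0.0702
[0.51385649 0.11279539 0.0502445 ] [-0.95083739  1.14748505  6.09897164] [-0.20690247  0.06483049 -0.04650317] 3.9
```

View pics/d5.png

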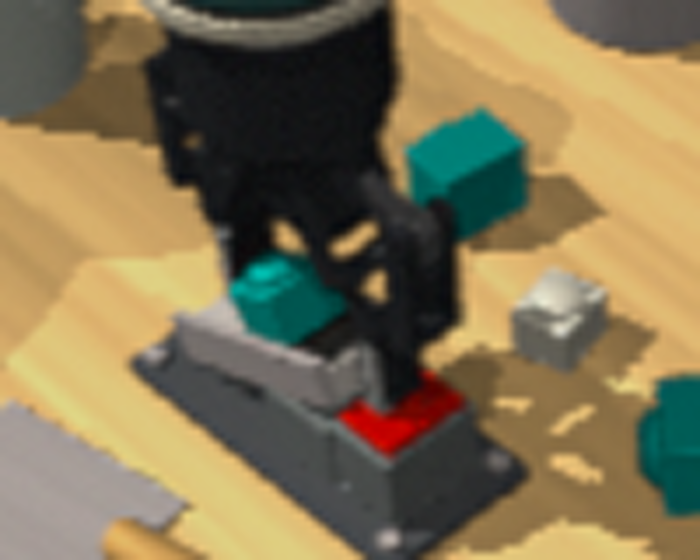

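The picture shows the casting popped out and stopped against finger B (crop 285,295). The button looks nearly flush with its housing. I'll press slightly further to seat it on its stop.

```bash
python3 -m inch '[[0.65,0,0,0.03,0,0,0],[0.65,0,0,0.06,0,0,0],[0.65,0,0,0.06,0,0,0]]'
python3 - <<'E'
from station import r
import cv2
im=r.camera("side")[:,:,::-1]
cv2.imwrite('pics/d6.png',cv2.resize(im[140:220,220:320],None,fx=7,fy=7,interpolation=cv2.INTER_CUBIC))
cv2.imwrite('pics/w6.png',r.camera("wrist")[:,:,::-1])
s=r.get_state();print(s['position'],s['wrist_force'],s['moment'],s['t'])
E
```

```text
t: 4.2
position: [0.5141, 0.1128, 0.0496]
ee_rot: [2.178, 2.263, 0.002]
wrist_force: [-11.4, -0.6, 36.4]
grip_width: 0.0705
[0.51410332 0.11276368 0.04956543] [-11.45312284  -1.63539738  36.65121112] [-1.60878349  2.34380532 -0.43530316] 4.3
```

View pics/d6.png

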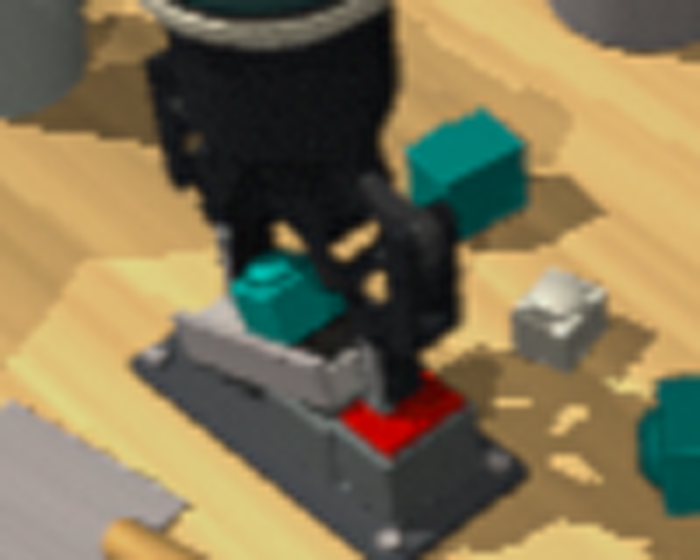

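View pics/w6.png

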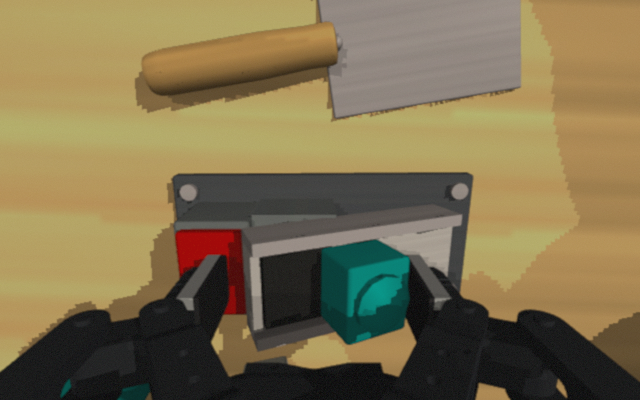

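```bash
python3 -m inch '[[0.65,0,0,0.02,0,0,0],[0.65,0,0,0.02,0,0,0],[0.65,0,0,0.02,0,0,0]]'
python3 - <<'E'
from station import r
import cv2
a=r.camera("side")[:,:,::-1]
for i in range(4): b=r.camera("side")[:,:,::-1]
cv2.imwrite('pics/d7.png',cv2.resize(b[140:220,220:320],None,fx=7,fy=7,interpolation=cv2.INTER_CUBIC))
w=r.camera("wrist"); w0=cv2.imread('pics/w6.png')[:,:,::-1]
print('diff',cv2.absdiff(a[150:200,225:300],b[150:200,225:300]).mean(),cv2.absdiff(w,w0.copy())[230:350,240:420].mean())
s=r.get_state();print(s['position'],s['wrist_force'],s['grip_width'],s['t'])
E
```

```text
t: 4.6
position: [0.5141, 0.1128, 0.0497]
ee_rot: [2.179, 2.263, 0.003]
wrist_force: [-10.0, -0.4, 29.8]
grip_width: 0.0703
diff 0.8803555555555556 2.1921604938271604
[0.51407724 0.11277505 0.04975087] [-10.31567512  -1.61896424  29.64033258] 0.07034279715078327 4.9
```

View pics/d7.png

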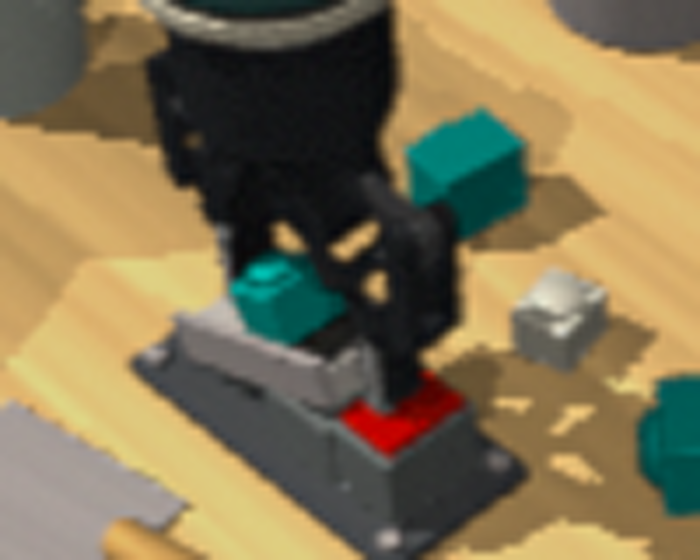

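Run:
```python
from h import *; from station import r
m=r.camera_model("wrist")
o=np.array([.5134,.1075]);xd=np.array([np.cos(np.radians(92.2)),np.sin(np.radians(92.2))])
for z in (.071,.075): 
    P=ray(m,(380,292),z); print(P.round(4),'stand x',(P[:2]-o)@xd)
print(r.sign_off()); s=r.get_state();print(s['wrist_force'],s['t'])
```

```text
[0.5074 0.1356 0.071 ] stand x 0.02834390261113193
[0.5053 0.1347 0.075 ] stand x 0.027514557132435807
the job is handed in; nothing more can be done
None
the job is handed in; nothing more can be done
```

I pushed the red ejector button down to its hard stop with one fingertip. The other finger, already waiting at about stand x = 40 mm, stopped the casting on the slide. I handed the job in at about 4.9 s, holding that pose.

**Last checks that agreed:**
- **Button:** it looked flush with the housing. The wrist force rose from about 6 N, the full spring load, to 30–36 N on the stop. It was about 30 N at hand-in.
- **Casting:** pictures 0.2 s apart showed no movement, and it was resting against the finger. The crown measured at stand x of about 28 mm, which puts the casting's centre roughly 20 mm down the slide, inside the 6–60 mm range.
- **Bystanders:** nothing else looked disturbed in the pictures.

**What disagreed or was not measured:**
- **Sideways force:** about 10 N appeared at the wrist once the button was on its stop, probably friction at the pressing fingertip.
- **Crown position:** it read 6–8 mm off the slide's midline, more than the rails should allow. It came from one hand-picked pixel and an assumed height, and I did not resolve it.
- **Contact force:** I could not measure the finger's force on the casting directly.

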